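# Tidy the dental tray table after treatment

### The job

Put the used things on the dental tray table away by kind: stand the two brown bottles upright in the white two-pocket caddy, one to a pocket, lay both handpieces flat on the floor of the large steel tray, not on top of each other, and set the white mixing cup upright in the small dark square tray. Set each thing down rather than dropping it, do not tip the bottles or the cup over, and leave the post stand and the yellow bur block where they are.

Things in the scene. Friction and masses are not known exactly. Their poses are not given: they have to be found in the camera images.
- capped_bottle: loose brown glass bottle with a paper label and a white screw cap, standing upright; grip it as a plain cylinder of diameter 38, height 62. Origin: centre of its underside; z up. 55 to 115 g. Sizes in mm.
- domed_bottle: loose brown glass bottle with a brown domed glass stopper, no label, standing upright; grip it as a plain cylinder of diameter 34, height 58. Origin: centre of its underside; z up. 40 to 85 g. Sizes in mm.
- straight_handpiece: loose steel dental handpiece, straight with a pointed nose, lying flat; 115 long, 16 wide and 16 high (it does not roll). Origin: on its axis at mid-length, 8 above what it lies on; x along it to the nose. 50 to 100 g. Sizes in mm.
- angled_handpiece: loose steel dental handpiece with a round drum head of diameter 17 at one end, lying flat; 115 long, 16 wide and 16 high (it does not roll). Origin: on its axis at mid-length, 8 above what it lies on; x along it to the head. 50 to 100 g. Sizes in mm.
- dappen_dish: loose small heavy white ceramic mixing cup, waisted, mouth up; grip it as a plain cylinder of diameter 40, height 34. Origin: centre of its underside; z up. 40 to 85 g. Sizes in mm.
- tray: open rectangular bright steel tray, fixed, the place for the handpieces; outside 126 (x) by 150 (y), walls 15 high and 3 thick, floor 3 thick, inside 120 by 144, undivided: both handpieces fit side by side along its y. Origin: centre of its underside. Sizes in mm.
- caddy: open white plastic bottle caddy with two square pockets side by side along its y, fixed, the place for the bottles, one to a pocket (either); outside 64 (x) by 124 (y), walls and floor 4 thick, 18 high; pockets 56 by 56, centred at y = +30 and y = -30. Origin: centre of its underside. Sizes in mm.
- dish_holder: small square dark steel tray, fixed, the place for the white cup; outside 72 by 72, walls 10 high and 4 thick, floor 4 thick, inside 64 by 64. Origin: centre of its underside. Sizes in mm.
- post_stand: loose bystander, not to be disturbed: flat aluminium plate 70 (x) by 36 (y) with two short posts, 42 high overall. Origin: centre of its underside. Sizes in mm.
- bur_block: loose bystander, not to be disturbed: yellow plastic block 56 (x) by 36 (y) with brass burs upright in it, 34 high overall. Origin: centre of its underside. Sizes in mm.
Mind the look-alikes: they are no part of the job. Leave any turquoise look-alike of the straight_handpiece alone.

How it is judged (in metres and radians):
At the end, for the whole second after the job is handed in: Bottles on the caddy floor, one per pocket, upright within 0.1 rad; handpieces inside the large tray, axis under 17 mm above its underside, level within 0.07 rad; cup on the small tray's floor, upright within 0.1 rad, within 16 mm of centre each way; all at rest (x of capped_bottle in the frame of caddy between -0.02 and 0.02 m and y of capped_bottle in the frame of caddy between -0.055 and 0.055 m and z of capped_bottle in the frame of caddy between -0.01 and 0.01 m and angle between each of capped_bottle, domed_bottle, dappen_dish's own z axis and vertical below 0.1 rad and x of domed_bottle in the frame of caddy between -0.02 and 0.02 m and y of domed_bottle in the frame of caddy between -0.055 and 0.055 m and z of domed_bottle in the frame of caddy between -0.01 and 0.01 m and x of straight_handpiece in the frame of tray between -0.056 and 0.056 m and y of straight_handpiece in the frame of tray between -0.068 and 0.068 m and z of straight_handpiece in the frame of tray between -0.017 and 0.017 m and angle between straight_handpiece's own x axis and vertical between 1.5 and 1.64 rad and x of angled_handpiece in the frame of tray between -0.056 and 0.056 m and y of angled_handpiece in the frame of tray between -0.068 and 0.068 m and z of angled_handpiece in the frame of tray between -0.017 and 0.017 m and angle between angled_handpiece's own x axis and vertical between 1.5 and 1.64 rad and x of dappen_dish in the frame of dish_holder between -0.016 and 0.016 m and y of dappen_dish in the frame of dish_holder between -0.016 and 0.016 m and z of dappen_dish in the frame of dish_holder between -0.009 and 0.009 m and linear speed of each of capped_bottle, domed_bottle, straight_handpiece, angled_handpiece, dappen_dish below 0.02 m/s and angular speed of each of capped_bottle, domed_bottle, straight_handpiece, angled_handpiece, dappen_dish below 0.3 rad/s); the robot touches nothing.
It fails at once if a bottle, handpiece or the cup is dropped or flung (faster than 0.6 m/s, a fall of about 18 mm, with no finger on it) ((linear speed of capped_bottle above 0.6 m/s and contact force between the fingers and capped_bottle below 0.01 N) or (linear speed of domed_bottle above 0.6 m/s and contact force between the fingers and domed_bottle below 0.01 N) or (linear speed of straight_handpiece above 0.6 m/s and contact force between the fingers and straight_handpiece below 0.01 N) or (linear speed of angled_handpiece above 0.6 m/s and contact force between the fingers and angled_handpiece below 0.01 N) or (linear speed of dappen_dish above 0.6 m/s and contact force between the fingers and dappen_dish below 0.01 N)).
It fails at once if the post stand or the bur block is shifted by more than 20 mm (distance of any of post_stand, bur_block from where it was at the start of the episode above 0.02 m).
It fails at once if a bottle or the cup is tipped over (beyond 0.7 rad) (angle between any of capped_bottle, domed_bottle, dappen_dish's own z axis and vertical above 0.7 rad).
It also fails if it takes over 115 s, if anything falls off the work surface, if the arm or the gripper's body presses on something with over 40 N, if the wrist force passes 120 N, or if a joint passes its speed limit or range.

### The arm

A 6-joint arm with a two-finger parallel gripper is mounted at the origin on the work surface. World frame = base frame: x ahead of the robot, y to its left, z up, the work surface at z = 0. Lengths are in m, angles in degrees, forces in N, time in s.
With the tool pointing down it reaches from about 0.3 to 0.85 m from the base axis. Payload 5.4 kg.
Tool frame: the origin (TCP) lies between the finger pads; the fingertips stand 8 mm ahead of it and the grasp point (between the pads) lies 11 mm behind it; z points along the fingers, y is the line along which they close (so a half turn about z gives the same grasp; the last joint's range is limited). The gripper opens to 85 mm and grips with 20 to 120 N. Pads are 22 mm wide; open, the fingers measure 114 mm over their backs; the gripper's body (76 mm by 85 mm) begins 54 mm behind the grasp point. The pads swing forward as they close: fully open they stand 13 mm farther back than shut.
Start: joints at [55.399, 9.076, 91.501, -0, 79.423, -12.038], TCP at [0.221, 0.531, 0.239] pointing down, gripper open.
Joint ranges: [-166.64, 166.64], [-54.1, 131.32], [10.49, 154.53], [-73.88, 253.88], [9.74, 151.15], [-171.62, 171.62]. Speed limits (degrees/s): [147.25, 147.25, 180, 180, 180, 180].

### API

Orientations are given as [roll, pitch, yaw] about the fixed x, y, z axes, in that order (R = Rz(yaw) Ry(pitch) Rx(roll)).
In Python, from rig import * gives the robot as it stands.
- The arm moves only by the shell command python3 -m creep 'ROWS' [FORCE]. ROWS is JSON, a list of rows, each a list of 3 entries, a list of its own where there are three numbers: the shift along the tool's x, y, z as a fraction of full scale, then the turn, a rotation vector about the tool's x, y, z as a fraction of full scale, then the gripper command: -1 is shut, 1 is fully open, values between are in proportion. A call has 1 to 8 rows; each row is the pose to reach, as a shift and turn from the pose commanded when the call began, along the tool's axes at that moment; what a row does not reach only later rows make up. Full scale, the value 1, is 0.25 m for a shift and 0.5 rad for a turn. A row lasts 1/12 s, in which the tool goes at most 41.7 mm and 7.16 degrees, less where a joint would pass 70% of its speed; a pose out of reach is approached as far as the arm can. A call with a number of a shift or a turn outside -1 to 1 is refused whole. A call with a gripper value outside its range is refused whole. The fingers move at their own pace and stop on an object; FORCE is the grip in N (left out, the last holds). Time passes only in rows, so rows that repeat a pose let the fingers close. It gives the time, the measured TCP pose, the force, the opening and the grip force at its end, in the units of the state.
- get_state(): the state, without advancing time (a new reading comes with each control period).
- get_image(name): name is "side" or "top" or "wrist"; returns the picture (420x560x3 uint8, red, green, blue); there is no depth.
- calibration(name): a dict with "intrinsics" (3x3 intrinsics, pixels), "R" (3x3) and "t" (3): a world point X has camera coordinates R X + t. Camera axes: x right, y down, z forward; pixel columns grow to the right and rows downward; lengths in m; the calibration is good to about 2 mm. A picture is of the moment at which its call begins: read the wrist's pose just before it. calibration takes no time and is no camera call; for the wrist camera it gives the pose at the moment of the call.
- job_done(): hands the job in; it is judged then, once.
The state is a dict: "t": time; "joint_positions": joint angles; "qd": joint speeds; "effort": joint torques, N m; "tool_pos": TCP position; "tool_rot": TCP orientation; "ft_force": force on the tool from outside, world axes, zero at the start; "ft_torque": the same for the moment, N m; "grip_width": opening from 0.0 (shut) to 1.0 (fully open); "grasp_force": force on a finger pad.
Only numpy, scipy, OpenCV 4.12 (cv2) and the standard library are available. Lean on these libraries where they do the work, as an engineer would, in place of code of your own. Each camera call takes 0.05 s, during which the arm holds its last target. There are 200 camera calls.

## Working session

There is one attempt and no reset: what is moved stays moved. The work goes in short steps, Python scripts to look and compute and a shell command to move; the robot and the scene stay as the last step left them, time stands still between calls to the robot, and variables do not carry over. Pictures are saved under pics/ and viewed, at most 14 in all, crops included, and the job is handed in when it is done.

```bash
mkdir -p pics; cat > h.py <<'E'
from rig import *
import numpy as np, cv2, json
from scipy.spatial.transform import Rotation as Ro
def shot(n,f):
    c=calibration(n); im=get_image(n); cv2.imwrite(f'pics/{f}.png',im[:,:,::-1]); return im,c
def ray(c,u,v,z):
    K=np.array(c['intrinsics']);R=np.array(c['R']);t=np.array(c['t'])
    o=-R.T@t; d=R.T@np.linalg.solve(K,[u,v,1.]); return o+d*(z-o[2])/d[2]
def px(c,X):
    p=np.array(c['intrinsics'])@(np.array(c['R'])@np.array(X)+np.array(c['t'])); return p[:2]/p[2]
def go(x,y,z,yaw=None):
    s=get_state();R=Ro.from_euler('xyz',s['tool_rot'],degrees=True)
    d=R.inv().apply(np.array([x,y,z])-s['tool_pos'])/0.25
    out=[np.round(d,3).tolist()]
    if yaw is not None:
        T=Ro.from_euler('xyz',[180,0,yaw],degrees=True); out.append(np.round((R.inv()*T).as_rotvec()/0.5,3).tolist())
    print('move',(x,y,z,yaw),out)
E
python3 - <<'E'
from h import *
s=get_state();print(s)
for n in('top','side'):
    im,c=shot(n,n+'0');json.dump({k:np.array(v).tolist() for k,v in c.items()},open(n+'.json','w'))
    print(n,c)
E
```

```text
{'t': 0.0, 'joint_positions': array([ 5.54013476e+01,  9.11428557e+00,  9.15724898e+01,  1.56551712e-03,
        7.94229710e+01, -1.20354499e+01]), 'qd': array([-0.0027644 ,  0.01969687,  0.02291924, -0.02462357,  0.13868961,
       -0.02397659]), 'effort': array([ 2.08462952e-03, -3.95971048e+01, -3.31441283e+01, -2.27384891e-05,
        8.03222065e-03,  2.12606773e-05]), 'tool_pos': array([0.22027845, 0.53049876, 0.23829809]), 'tool_rot': array([-1.79892987e+02, -2.43885129e-02,  1.57436486e+02]), 'ft_force': array([ 0.80941508, -0.19774716, -0.38836016]), 'ft_torque': array([ 0.02585102, -0.03983571, -0.00145814]), 'grasp_force': 0.0, 'grip_width': 1.0033999098265922}
top {'intrinsics': array([[474.50752353,   0.        , 276.49739537],
       [  0.        , 474.50752353, 211.18909004],
       [  0.        ,   0.        ,   1.        ]]), 'R': array([[ 0.02091894, -0.99960876,  0.01856667],
       [-0.99884729, -0.02169828, -0.04281668],
       [ 0.04320279, -0.01764959, -0.99891041]]), 't': array([-0.05775793,  0.43145995,  1.15404696])}
side {'intrinsics': array([[397.35878916,   0.        , 279.41052272],
       [  0.        , 397.35878916, 213.64840637],
       [  0.        ,   0.        ,   1.        ]]), 'R': array([[ 0.99890921, -0.0466612 ,  0.00176907],
       [-0.03336553, -0.73975871, -0.67204449],
       [ 0.03266708,  0.6712524 , -0.74050866]]), 't': array([-0.42848799,  0.00684133,  0.91776807])}
```

View pics/top0.png

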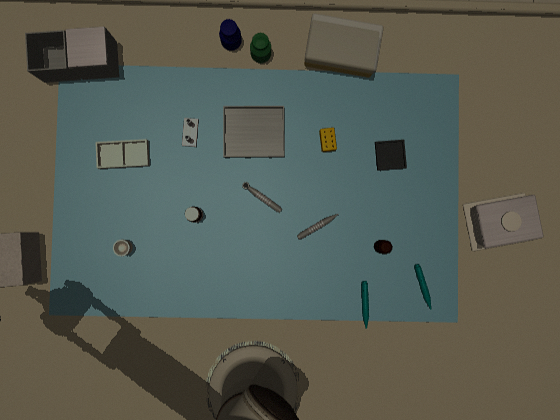

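View pics/side0.png

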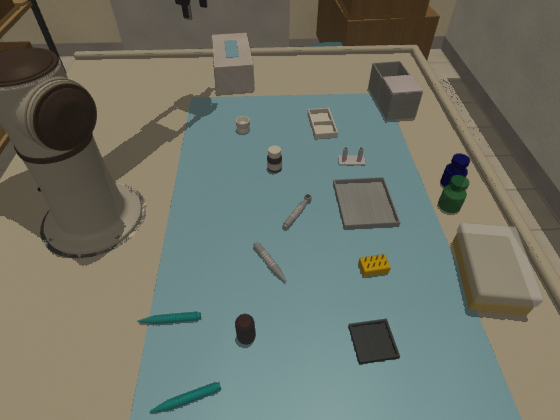

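Top view: capped bottle at (194,214), domed at (383,247), cup at (122,248), and the caddy, tray and dark tray at (122,154), (254,132) and (390,155). The angled handpiece is at (262,197) with its drum at (246,186).
Straight handpiece candidates are steel (318,226), turquoise (365,303) and turquoise (424,286). The steel one fits the description, and I'll confirm it in the crop.

```bash
python3 - <<'E'
from h import *
C={n:json.load(open(n+'.json')) for n in('top','side')}
im=cv2.imread('pics/top0.png');c=C['top']
med=np.median(im[80:310,70:450].reshape(-1,3),0)
print('med',med)
# chroma distance
f=im.astype(float); 
hsv=cv2.cvtColor(im,cv2.COLOR_BGR2HSV)
bg=(hsv[...,0]>88)&(hsv[...,0]<112)&(hsv[...,1]>75)
m=(~bg).astype(np.uint8)*255; m[:70]=0;m[325:]=0;m[:,:62]=0;m[:,452:]=0
m=cv2.morphologyEx(m,cv2.MORPH_OPEN,np.ones((3,3)))
m=cv2.morphologyEx(m,cv2.MORPH_CLOSE,np.ones((3,3)))
cs,_=cv2.findContours(m,cv2.RETR_EXTERNAL,cv2.CHAIN_APPROX_NONE)
for k in cs:
    if cv2.contourArea(k)<60: continue
    (u,v),wh,a=cv2.minAreaRect(k); b=cv2.boxPoints(((u,v),wh,a))
    w=[ray(c,*p,0.01)[:2] for p in b]; e1=w[1]-w[0];e2=w[2]-w[1]
    L=e1 if np.linalg.norm(e1)>np.linalg.norm(e2) else e2
    print(np.round([u,v]),'z.01',ray(c,u,v,.01)[:2].round(4),'size',np.round([np.linalg.norm(e1),np.linalg.norm(e2)],3),'longdir',round(np.degrees(np.arctan2(L[1],L[0])),1))
crop=im[170:320,220:440]
cv2.imwrite('pics/crop1.png',cv2.convertScaleAbs(cv2.resize(crop,None,fx=3.6,fy=3.6,interpolation=cv2.INTER_CUBIC),alpha=1.6))
# side-top triangulation for tall ones: top px of cap / cup rim
K=lambda c:np.array(c['intrinsics'])@np.hstack([np.array(c['R']),np.array(c['t'])[:,None]])
for nm,p,q in [('capped cap',(193,213),(274,152)),('domed',(383,246),(245,321)),('cup',(122,248),(243,121))]:
    X=cv2.triangulatePoints(K(C['top']),K(C['side']),np.array(p,float),np.array(q,float)).ravel();X=X[:3]/X[3];print(nm,X.round(4))
E
```

```text
med [107. 106.  83.]
[256. 197.] z.01 [0.4664 0.0012] size [0.965 0.63 ] longdir -88.4
capped cap [0.4222 0.1484 0.0546]
domed [ 0.3542 -0.3025  0.0478]
cup [0.338  0.3187 0.0309]
```

View pics/crop1.png

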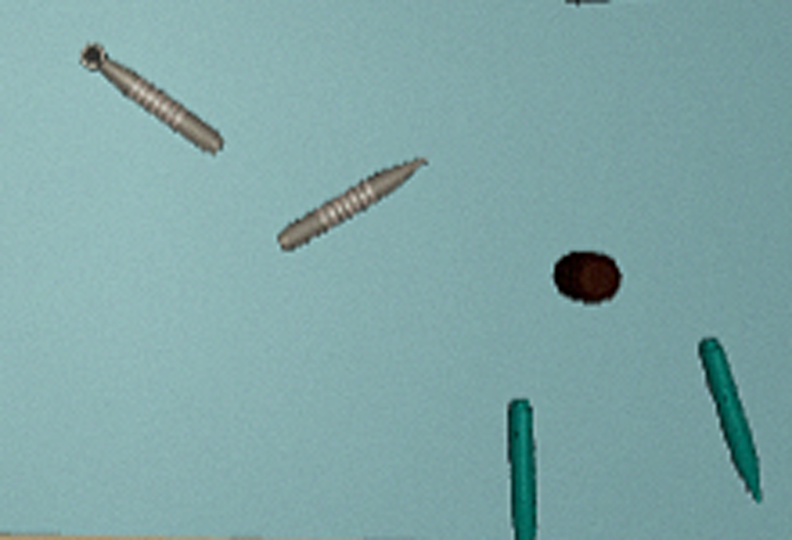

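The crop confirms the steel pointed piece is the straight handpiece and the steel piece with the drum is the angled one. The turquoise ones stay where they are. I'll redo the mask with Lab distance.

```bash
python3 - <<'E'
from h import *
c=json.load(open('top.json'))
im=cv2.imread('pics/top0.png')
lab=cv2.cvtColor(cv2.GaussianBlur(im,(3,3),0),cv2.COLOR_BGR2LAB).astype(float)
bg=cv2.medianBlur(cv2.cvtColor(im,cv2.COLOR_BGR2LAB),151).astype(float)
m=((np.abs(lab-bg)*[.6,1,1]).max(2)>8).astype(np.uint8)*255
m[:72]=0;m[318:]=0;m[:,:64]=0;m[:,452:]=0
m=cv2.morphologyEx(m,cv2.MORPH_CLOSE,np.ones((3,3)))
cs,_=cv2.findContours(m,cv2.RETR_EXTERNAL,cv2.CHAIN_APPROX_NONE)
for k in cs:
    if cv2.contourArea(k)<60: continue
    (u,v),wh,a=cv2.minAreaRect(k); b=cv2.boxPoints(((u,v),wh,a))
    w=[ray(c,*p,0.01)[:2] for p in b]; e1=w[1]-w[0];e2=w[2]-w[1]
    L=e1 if np.linalg.norm(e1)>np.linalg.norm(e2) else e2
    print(np.round([u,v]),'z.01',ray(c,u,v,.01)[:2].round(4),'size',np.round([np.linalg.norm(e1),np.linalg.norm(e2)],3),'longdir',round(np.degrees(np.arctan2(L[1],L[0])),1))
R=np.array(calibration('wrist')['R']);s=get_state()
cw=calibration('wrist');print('wristcam pos',(-R.T@np.array(cw['t'])).round(3),'fwd',R[2].round(3),cw['intrinsics'][0][0])
Rt=Ro.from_euler('xyz',s['tool_rot'],degrees=True).as_matrix();print('tool axes\n',Rt.round(3))
go(.338,.319,.15,180)
E
```

```text
[364. 299.] z.01 [ 0.2238 -0.2677] size [0.019 0.09 ] longdir -176.9
[ 95. 294.] z.01 [0.2216 0.3859] size [0.108 0.149] longdir -88.9
[420. 289.] z.01 [ 0.2496 -0.4051] size [0.136 0.151] longdir -88.9
[382. 246.] z.01 [ 0.3515 -0.3105] size [0.047 0.037] longdir -88.8
[124. 248.] z.01 [0.3363 0.3189] size [0.051 0.041] longdir -88.8
[317. 226.] z.01 [ 0.3996 -0.1496] size [0.116 0.019] longdir -58.3
[196. 214.] z.01 [0.4211 0.1482] size [0.042 0.05 ] longdir -96.9
[262. 197.] z.01 [ 0.4665 -0.0118] size [0.019 0.116] longdir -124.3
[390. 155.] z.01 [ 0.5786 -0.3269] size [0.078 0.078] longdir -84.5
[123. 154.] z.01 [0.5642 0.3314] size [0.132 0.069] longdir -85.5
[328. 140.] z.01 [ 0.6126 -0.1713] size [0.041 0.064] longdir -172.0
[191. 133.] z.01 [0.6216 0.1671] size [0.07  0.038] longdir -2.4
[254. 132.] z.01 [0.6269 0.0123] size [0.129 0.151] longdir -88.5
[324.  78.] z.01 [ 0.7673 -0.159 ] size [0.148 0.679] longdir -100.2
[94. 96.] z.01 [0.7052 0.4063] size [0.147 0.122] longdir -88.4
wristcam pos [0.16  0.556 0.374] fwd [ 0.242 -0.103 -0.965] 322.3647378210708
tool axes
 [[-0.923  0.384 -0.001]
 [ 0.384  0.923 -0.001]
 [ 0.    -0.002 -1.   ]]
move (0.338, 0.319, 0.15, 180) [[-0.759, -0.6, 0.354], [-0.003, -0.001, -0.788]]
```

Fixtures and objects are located well enough. First, go above the cup.

```bash
python3 -m creep '[[[-0.76,-0.6,0.35],[0,0,-0.79],1],[[-0.76,-0.6,0.35],[0,0,-0.79],1],[[-0.76,-0.6,0.35],[0,0,-0.79],1],[[-0.76,-0.6,0.35],[0,0,-0.79],1],[[-0.76,-0.6,0.35],[0,0,-0.79],1],[[-0.76,-0.6,0.35],[0,0,-0.79],1],[[-0.76,-0.6,0.35],[0,0,-0.79],1],[[-0.76,-0.6,0.35],[0,0,-0.79],1]]' 30; python3 - <<'E'
from h import *
im,c=shot('wrist','w1')
print(px(c,[.338,.319,.034]),px(c,[.338,.319,0]))
g=get_state();print(g['t'])
go(.338,.319,.014,180)
E
```

```text
t: 0.77
tool_pos: [0.3386, 0.3165, 0.1498]
tool_rot: [-179.9, -0.2, 179.8]
ft_force: [-0.4, -0.6, -0.0]
grip_width: 1.001
grasp_force: 0.0
[285.97996433 200.81845834] [285.6450987  191.49631506]
0.8167
move (0.338, 0.319, 0.014, 180) [[0.001, 0.003, 0.547], [-0.002, -0.004, -0.004]]
```

View pics/w1.png

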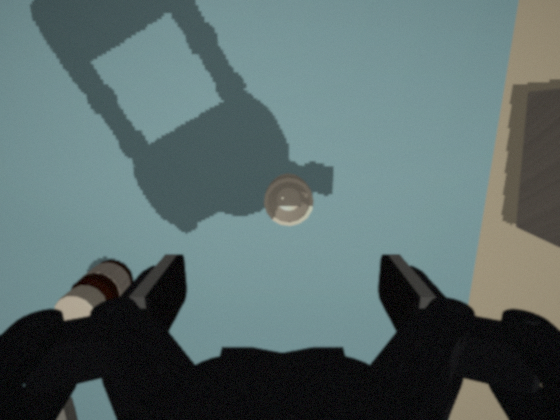

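The wrist view shows the cup rim centred at (289,198), against a predicted (286,201), so it's within 2 mm. Descend and grip.

```bash
python3 -m creep '[[[0,0.01,0.15],[0,0,0],1],[[0,0.01,0.3],[0,0,0],1],[[0,0.01,0.42],[0,0,0],1],[[0,0.01,0.5],[0,0,0],1],[[0,0.01,0.545],[0,0,0],1],[[0,0.01,0.545],[0,0,0],1]]' 30 && python3 -m creep '[[[0,0,0],[0,0,0],0],[[0,0,0],[0,0,0],-0.2],[[0,0,0],[0,0,0],-0.4],[[0,0,0],[0,0,0],-1],[[0,0,0],[0,0,0],-1],[[0,0,0],[0,0,0],-1],[[0,0,0],[0,0,0],-1],[[0,0,0],[0,0,0],-1]]' 30; python3 -c "
from h import *
shot('wrist','w2')"
```

```text
t: 1.32
tool_pos: [0.336, 0.3221, 0.0132]
tool_rot: [-179.9, -0.3, -179.8]
ft_force: [0.2, -0.0, -0.4]
grip_width: 1.004
grasp_force: 0.0
t: 1.98
tool_pos: [0.3396, 0.3229, 0.017]
tool_rot: [179.9, 0.1, -179.9]
ft_force: [-2.3, 1.0, 6.3]
grip_width: 0.459
grasp_force: 30.0
```

View pics/w2.png

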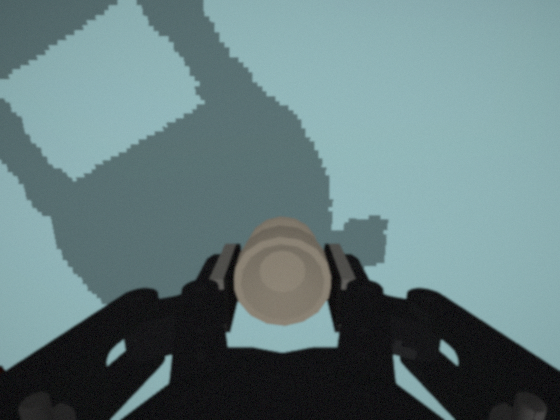

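Cup is gripped (39 mm). Lift and carry it.

```bash
sed -i 's/^def go.*/def avg(n=4):\n    P=[];Q=[]\n    for i in range(n):\n        s=get_state();P.append(s["tool_pos"]);Q.append(s["tool_rot"]);get_image("top")\n    return np.mean(P,0),Ro.from_euler("xyz",Q,degrees=True).mean()\n&/; s/^    s=get_state();R=Ro.*/    p,R=avg();print("at",p.round(4),R.as_euler("xyz",degrees=True).round(1))/; s/-s\[.tool_pos.\])/-p)/' h.py; cat h.py | tail -14
python3 -m creep '[[[0,0,-0.1],[0,0,0],-1],[[0,0,-0.25],[0,0,0],-1],[[0,0,-0.4],[0,0,0],-1],[[-0.1,-0.2,-0.4],[0,0,0],-1],[[-0.15,-0.4,-0.4],[0,0,0],-1],[[-0.2,-0.55,-0.4],[0,0,0],-1],[[-0.25,-0.7,-0.4],[0,0,0],-1],[[-0.3,-0.85,-0.4],[0,0,0],-1]]' && python3 -m creep '[[[-0.05,-0.15,0],[0,0,0],-1],[[-0.1,-0.3,0],[0,0,0],-1],[[-0.16,-0.45,0],[0,0,0],-1],[[-0.22,-0.6,0],[0,0,0],-1],[[-0.28,-0.75,0],[0,0,0],-1],[[-0.34,-0.9,0],[0,0,0],-1],[[-0.34,-0.9,0],[0,0,0],-1],[[-0.34,-0.9,0],[0,0,0],-1]]' && python3 -c "
from h import *
go(.5786,-.3269,.1,180)"
```

```text
def px(c,X):
    p=np.array(c['intrinsics'])@(np.array(c['R'])@np.array(X)+np.array(c['t'])); return p[:2]/p[2]
def avg(n=4):
    P=[];Q=[]
    for i in range(n):
        s=get_state();P.append(s["tool_pos"]);Q.append(s["tool_rot"]);get_image("top")
    return np.mean(P,0),Ro.from_euler("xyz",Q,degrees=True).mean()
def go(x,y,z,yaw=None):
    p,R=avg();print("at",p.round(4),R.as_euler("xyz",degrees=True).round(1))
    d=R.inv().apply(np.array([x,y,z])-p)/0.25
    out=[np.round(d,3).tolist()]
    if yaw is not None:
        T=Ro.from_euler('xyz',[180,0,yaw],degrees=True); out.append(np.round((R.inv()*T).as_rotvec()/0.5,3).tolist())
    print('move',(x,y,z,yaw),out)
t: 2.7
tool_pos: [0.4086, 0.1245, 0.1162]
tool_rot: [180.0, 0.1, -179.9]
ft_force: [1.0, -0.4, -0.0]
grip_width: 0.462
grasp_force: 30.6
t: 3.37
tool_pos: [0.4941, -0.1006, 0.116]
tool_rot: [-180.0, 0.0, 179.9]
ft_force: [-0.1, 0.4, -0.7]
grip_width: 0.456
grasp_force: 30.7
at [ 0.4934 -0.0989  0.1156] [ 180.   -0. -180.]
move (0.5786, -0.3269, 0.1, 180) [[-0.341, -0.912, 0.062], [0.001, -0.0, 0.0]]
```

```bash
python3 -m creep '[[[-0.06,-0.15,0],[0,0,0],-1],[[-0.12,-0.3,0],[0,0,0],-1],[[-0.18,-0.45,0],[0,0,0],-1],[[-0.24,-0.6,0],[0,0,0],-1],[[-0.3,-0.75,0],[0,0,0],-1],[[-0.34,-0.91,0.06],[0,0,0],-1],[[-0.34,-0.91,0.06],[0,0,0],-1],[[-0.34,-0.91,0.06],[0,0,0],-1]]' && python3 - <<'E'
from h import *
im,c=shot('wrist','w3')
for z in(.01,.004):print(px(c,[.5786,-.3269,z]))
go(.5786,-.3269,.018,180)
E
```

```text
t: 4.23
tool_pos: [0.5782, -0.3262, 0.0986]
tool_rot: [179.9, -0.1, -180.0]
ft_force: [0.6, 0.3, -0.1]
grip_width: 0.458
grasp_force: 30.8
[281.18069526 211.38455129]
[281.18745388 209.11303638]
at [ 0.5789 -0.3244  0.1006] [ 179.9   -0.  -179.9]
move (0.5786, -0.3269, 0.018, 180) [[0.001, -0.01, 0.33], [0.002, -0.001, 0.005]]
```

View pics/w3.png

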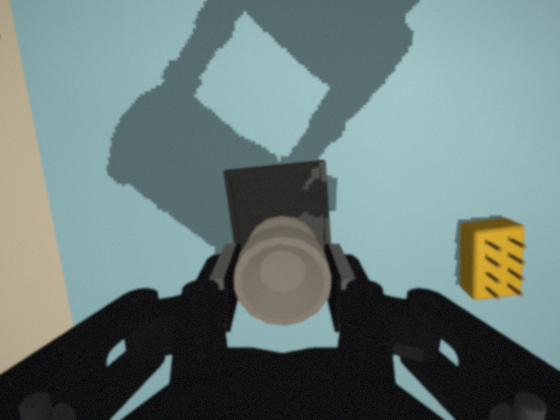

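The dark tray's far edge runs (225,171)–(325,160), consistent with its centre near (280,212), so the cup is well aligned. Lower it.

```bash
python3 -m creep '[[[0,-0.01,0.08],[0,0,0],-1],[[0,-0.01,0.16],[0,0,0],-1],[[0,-0.01,0.23],[0,0,0],-1],[[0,-0.01,0.28],[0,0,0],-1],[[0,-0.01,0.31],[0,0,0],-1],[[0,-0.01,0.318],[0,0,0],-1],[[0,-0.01,0.322],[0,0,0],-1],[[0,-0.01,0.322],[0,0,0],-1]]';python3 -c "
from h import *
go(.5786,-.3269,.0185,180); print(get_state()['ft_force'])"
```

```text
t: 5.15
tool_pos: [0.5795, -0.3288, 0.0211]
tool_rot: [-179.9, 0.1, -179.9]
ft_force: [-0.1, 0.6, -0.3]
grip_width: 0.456
grasp_force: 31.3
at [ 0.5795 -0.3289  0.0211] [-1.799e+02  1.000e-01 -1.799e+02]
move (0.5786, -0.3269, 0.0185, 180) [[0.004, 0.008, 0.01], [-0.002, 0.003, 0.003]]
[0.32289823 0.31024066 3.65883279]
```

```bash
python3 -m creep '[[[0,0,0.003],[0,0,0],-1],[[0,0,0.006],[0,0,0],-1],[[0,0,0.006],[0,0,0],-1]]'; python3 -m creep '[[[0,0,0.004],[0,0,0],-1],[[0,0,0.004],[0,0,0],-1]]'
```

```text
t: 5.6
tool_pos: [0.5796, -0.3291, 0.0209]
tool_rot: [-180.0, 0.1, -179.9]
ft_force: [-2.6, 3.9, 11.3]
grip_width: 0.461
grasp_force: 32.4
t: 5.77
tool_pos: [0.5796, -0.3291, 0.0208]
tool_rot: [-180.0, 0.0, -179.9]
ft_force: [-5.3, 5.5, 17.2]
grip_width: 0.455
grasp_force: 32.9
```

Contact is felt. Relax, release and lift.

```bash
python3 -m creep '[[[0,0,-0.006],[0,0,0],-1],[[0,0,-0.006],[0,0,0],0],[[0,0,-0.006],[0,0,0],0.3],[[0,0,-0.006],[0,0,0],0.6],[[0,0,-0.006],[0,0,0],0.6]]' && python3 -m creep '[[[0,0,-0.05],[0,0,0],0.6],[[0,0,-0.15],[0,0,0],0.6],[[0,0,-0.3],[0,0,0],1],[[0,0,-0.44],[0,0,0],1],[[0,0,-0.44],[0,0,0],1],[[0,0,-0.44],[0,0,0],1]]'; python3 - <<'E'
from h import *
shot('wrist','w4')
go(.354,-.3025,.13,180)
E
```

```text
t: 6.18
tool_pos: [0.5785, -0.3285, 0.0185]
tool_rot: [180.0, -0.0, -179.9]
ft_force: [-0.2, 0.7, -0.3]
grip_width: 0.801
grasp_force: 0.0
t: 6.68
tool_pos: [0.5807, -0.3302, 0.1336]
tool_rot: [-179.7, 0.3, -179.9]
ft_force: [0.0, -1.2, -1.5]
grip_width: 0.998
grasp_force: 0.0
at [ 0.5784 -0.3283  0.1287] [ 180.    -0.  -179.9]
move (0.354, -0.3025, 0.13, 180) [[0.898, 0.104, -0.005], [0.001, -0.002, 0.002]]
```

View pics/w4.png

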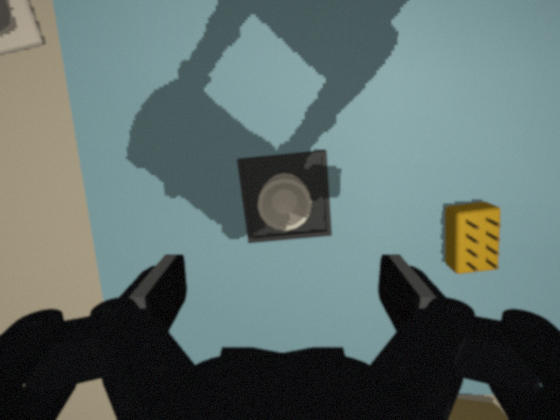

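The cup sits centred and upright in the dark tray, at (285,203). Next is the domed bottle, with the tool turned to yaw ~94 so the fingers close along the caddy's x.

```bash
python3 -m creep '[[[0.15,0.02,0],[0,0,0.25],1],[[0.3,0.04,0],[0,0,0.5],1],[[0.45,0.06,0],[0,0,0.75],1],[[0.6,0.08,0],[0,0,1],1],[[0.75,0.09,0],[0,0,1],1],[[0.9,0.1,0],[0,0,1],1],[[0.9,0.1,0],[0,0,1],1]]' && python3 -m creep '[[[0,0,0],[0,0,1],1],[[0,0,0],[0,0,1],1],[[0,0,0],[0,0,1],1],[[0,0,0],[0,0,1],1],[[0,0,0],[0,0,1],1]]' && python3 -m creep '[[[0,0,0],[0,0,1],1],[[0,0,0],[0,0,1],1],[[0,0,0],[0,0,1],1],[[0,0,0],[0,0,1],1],[[0,0,0],[0,0,1],1],[[0,0,0],[0,0,1],1]]'; python3 - <<'E'
from h import *
im,c=shot('wrist','w5')
print(px(c,[.354,-.3025,.05]),px(c,[.354,-.3025,0]))
g=cv2.cvtColor(im,cv2.COLOR_RGB2LAB);m=((g[...,1]>131)&(g[...,0]<110)).astype(np.uint8)
n,l,st,ce=cv2.connectedComponentsWithStats(m)
for i in range(1,n):
    if st[i,4]>150:print(st[i],ce[i].round(1))
go(.354,-.3025,.13,94)
E
```

```text
t: 7.52
tool_pos: [0.3478, -0.3007, 0.126]
tool_rot: [179.9, -0.5, 151.3]
ft_force: [0.0, 0.7, 0.6]
grip_width: 1.001
grasp_force: 0.0
t: 7.93
tool_pos: [0.3536, -0.3035, 0.1283]
tool_rot: [180.0, -0.1, 122.6]
ft_force: [-0.1, 0.4, -0.3]
grip_width: 1.003
grasp_force: 0.0
t: 8.43
tool_pos: [0.3537, -0.3037, 0.1286]
tool_rot: [-180.0, -0.0, 94.5]
ft_force: [0.2, 0.7, 0.9]
grip_width: 1.001
grasp_force: 0.0
[281.07592932 214.1142587 ] [281.31166927 196.83273548]
[ 259  185   45   58 1942] [280.7 214.1]
at [ 0.3538 -0.3038  0.1288] [-180.    -0.    94.3]
move (0.354, -0.3025, 0.13, 94) [[0.005, 0.001, -0.005], [-0.0, -0.001, 0.012]]
```

View pics/w5.png

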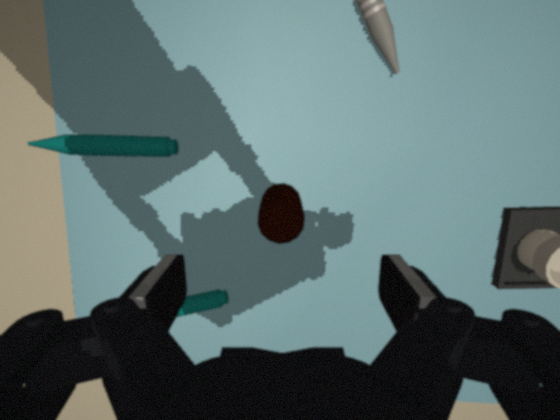

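The domed bottle is centred at (281,214), exactly as predicted; the turquoise ones at (110,146) and (205,300) lie below finger height. Descend and grip.

```bash
python3 -m creep '[[[0,0,0.12],[0,0,0],1],[[0,0,0.24],[0,0,0],1],[[0,0,0.33],[0,0,0],1],[[0,0,0.38],[0,0,0],1],[[0,0,0.395],[0,0,0],1],[[0,0,0.395],[0,0,0],1]]' 30 && python3 -m creep '[[[0,0,0],[0,0,0],0],[[0,0,0],[0,0,0],-0.2],[[0,0,0],[0,0,0],-0.4],[[0,0,0],[0,0,0],-1],[[0,0,0],[0,0,0],-1],[[0,0,0],[0,0,0],-1],[[0,0,0],[0,0,0],-1],[[0,0,0],[0,0,0],-1]]' 30; python3 - <<'E'
from h import *
a=np.radians(94.5);y=np.array([np.cos(a),np.sin(a)])
for s in(1,-1):print('pocket',s,np.array([.5642,.3314])+s*.03*y)
go(.5665,.3015,.13,94)
E
```

```text
t: 9.18
tool_pos: [0.3533, -0.3032, 0.0294]
tool_rot: [-179.9, -0.1, 94.2]
ft_force: [0.6, 0.1, 0.5]
grip_width: 1.003
grasp_force: 0.0
t: 9.85
tool_pos: [0.3543, -0.3046, 0.0313]
tool_rot: [180.0, 0.1, 94.1]
ft_force: [-0.7, 0.9, 6.0]
grip_width: 0.391
grasp_force: 29.6
pocket 1 [0.56184623 0.36130752]
pocket -1 [0.56655377 0.30149248]
at [ 0.3543 -0.3046  0.0313] [1.80e+02 1.00e-01 9.41e+01]
move (0.5665, 0.3015, 0.13, 94) [[2.356, 1.022, -0.397], [0.001, 0.003, 0.005]]
```

Gripped (33 mm). Lift and carry to the far pocket.

```bash
python3 -m creep '[[[0,0,-0.1],[0,0,0],-1],[[0,0,-0.25],[0,0,0],-1],[[0,0,-0.4],[0,0,0],-1],[[0.12,0.05,-0.44],[0,0,0],-1],[[0.27,0.1,-0.44],[0,0,0],-1],[[0.42,0.16,-0.44],[0,0,0],-1],[[0.57,0.22,-0.44],[0,0,0],-1],[[0.72,0.28,-0.44],[0,0,0],-1]]' && python3 -m creep '[[[0.14,0.05,0],[0,0,0],-1],[[0.28,0.1,0],[0,0,0],-1],[[0.42,0.16,0],[0,0,0],-1],[[0.56,0.22,0],[0,0,0],-1],[[0.7,0.28,0],[0,0,0],-1],[[0.84,0.33,0],[0,0,0],-1],[[0.98,0.38,0],[0,0,0],-1],[[0.98,0.38,0],[0,0,0],-1]]' && python3 -c "
from h import *
go(.5618,.3613,.135,94.5)"
```

```text
t: 10.72
tool_pos: [0.4107, -0.1176, 0.1405]
tool_rot: [180.0, 0.0, 94.1]
ft_force: [1.5, -0.5, 0.1]
grip_width: 0.391
grasp_force: 30.1
t: 11.38
tool_pos: [0.4884, 0.1372, 0.1404]
tool_rot: [179.9, -0.1, 94.4]
ft_force: [-0.1, 0.2, 0.0]
grip_width: 0.39
grasp_force: 30.2
at [0.4878 0.1342 0.1401] [-180.    -0.    94.3]
move (0.5618, 0.3613, 0.135, 94.5) [[0.883, 0.364, 0.021], [-0.0, -0.001, -0.006]]
```

```bash
python3 -m creep '[[[0.14,0.06,0],[0,0,0],-1],[[0.28,0.12,0],[0,0,0],-1],[[0.42,0.18,0],[0,0,0],-1],[[0.56,0.24,0],[0,0,0],-1],[[0.7,0.3,0],[0,0,0],-1],[[0.82,0.35,0.02],[0,0,0],-1],[[0.88,0.364,0.02],[0,0,0],-1],[[0.88,0.364,0.02],[0,0,0],-1]]' && python3 - <<'E'
from h import *
im,c=shot('wrist','w6')
a=np.radians(4.5);R=np.array([[np.cos(a),-np.sin(a)],[np.sin(a),np.cos(a)]])
im=im[:,:,::-1].copy()
q=[px(c,[*(np.array([.5642,.3314])+R@np.array(p)),.018]) for p in [(-.032,-.062),(.032,-.062),(.032,.062),(-.032,.062)]]
cv2.polylines(im,[np.int32(q)],True,(0,0,255),1);cv2.imwrite('pics/w6.png',im)
go(.5618,.3613,.036,94.5)
E
```

```text
t: 12.25
tool_pos: [0.5631, 0.3591, 0.1347]
tool_rot: [-180.0, -0.0, 94.2]
ft_force: [0.2, -0.4, -0.0]
grip_width: 0.393
grasp_force: 30.3
at [0.563  0.3564 0.135 ] [-180.     0.    94.1]
move (0.5618, 0.3613, 0.036, 94.5) [[0.02, -0.003, 0.396], [-0.001, 0.001, -0.015]]
```

View pics/w6.png

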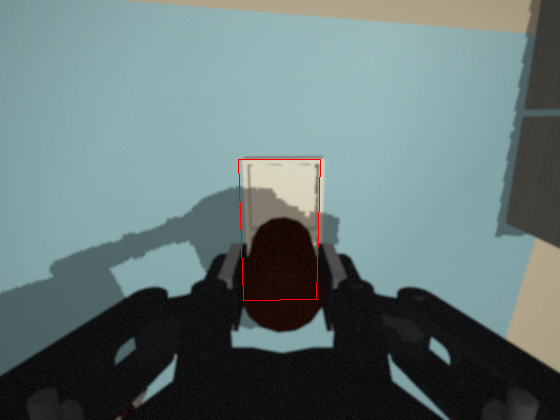

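The caddy outline in the view is ~2 mm right of my estimate (drawn in red) and centred under the bottle. Lower it.

```bash
python3 -m creep '[[[0.01,0.003,0.1],[0,0,0],-1],[[0.01,0.003,0.2],[0,0,0],-1],[[0.01,0.003,0.29],[0,0,0],-1],[[0.01,0.003,0.35],[0,0,0],-1],[[0.01,0.003,0.385],[0,0,0],-1],[[0.01,0.003,0.395],[0,0,0],-1],[[0.01,0.003,0.4],[0,0,0],-1],[[0.01,0.003,0.4],[0,0,0],-1]]'; python3 -m creep '[[[0,0,0.003],[0,0,0],-1],[[0,0,0.006],[0,0,0],-1],[[0,0,0.006],[0,0,0],-1]]'
```

```text
t: 13.17
tool_pos: [0.5642, 0.3606, 0.0365]
tool_rot: [179.9, -0.0, 94.1]
ft_force: [0.6, -0.0, -1.0]
grip_width: 0.388
grasp_force: 30.3
t: 13.42
tool_pos: [0.5643, 0.3608, 0.0353]
tool_rot: [179.9, -0.0, 94.1]
ft_force: [-0.8, 0.3, 3.4]
grip_width: 0.39
grasp_force: 30.5
```

Light contact. One more touch, release, lift, and head towards the capped bottle.

```bash
python3 -m creep '[[[0,0,0.003],[0,0,0],-1],[[0,0,0.003],[0,0,0],-1]]' && python3 -m creep '[[[0,0,-0.003],[0,0,0],-1],[[0,0,-0.003],[0,0,0],-0.1],[[0,0,-0.003],[0,0,0],0.2],[[0,0,-0.003],[0,0,0],0.5],[[0,0,-0.003],[0,0,0],0.5]]' && python3 -m creep '[[[0,0,-0.05],[0,0,0],0.5],[[0,0,-0.15],[0,0,0],0.5],[[0,0,-0.3],[0,0,0],1],[[0,0,-0.4],[0,0,0],1],[[0,0,-0.4],[0,0,0],1]]'; python3 -c "
from h import *
go(.4222,.1484,.135,94.1)"
```

```text
t: 13.58
tool_pos: [0.5643, 0.3609, 0.0353]
tool_rot: [179.9, -0.0, 94.1]
ft_force: [-2.1, -1.7, 8.7]
grip_width: 0.388
grasp_force: 31.2
t: 14.0
tool_pos: [0.563, 0.3603, 0.0334]
tool_rot: [-180.0, 0.0, 94.1]
ft_force: [0.2, 0.5, -0.5]
grip_width: 0.751
grasp_force: 0.0
t: 14.42
tool_pos: [0.5674, 0.3622, 0.1427]
tool_rot: [179.3, -0.2, 94.1]
ft_force: [0.7, 0.6, 0.9]
grip_width: 0.999
grasp_force: 0.0
at [0.5653 0.3613 0.1382] [ 1.796e+02 -1.000e-01  9.410e+01]
move (0.4222, 0.1484, 0.135, 94.1) [[-0.808, -0.632, 0.007], [0.013, -0.004, 0.001]]
```

```bash
python3 -m creep '[[[-0.13,-0.1,0],[0,0,0],1],[[-0.26,-0.2,0],[0,0,0],1],[[-0.39,-0.3,0],[0,0,0],1],[[-0.52,-0.4,0],[0,0,0],1],[[-0.65,-0.5,0],[0,0,0],1],[[-0.75,-0.6,0],[0,0,0],1],[[-0.81,-0.63,0],[0,0,0],1],[[-0.81,-0.63,0],[0,0,0],1]]'; python3 - <<'E'
from h import *
im,c=shot('wrist','w7')
print(px(c,[.4222,.1484,.062]),px(c,[.4222,.1484,0]))
go(.4222,.1484,.033,94.1)
E
```

```text
t: 15.28
tool_pos: [0.4176, 0.1448, 0.1318]
tool_rot: [-179.7, 0.0, 94.0]
ft_force: [0.2, 0.9, -0.5]
grip_width: 1.002
grasp_force: 0.0
[288.17087298 214.83216862] [287.24009135 193.32154479]
at [0.4201 0.1469 0.133 ] [-179.9   -0.    94.1]
move (0.4222, 0.1484, 0.033, 94.1) [[0.005, 0.009, 0.4], [-0.003, -0.001, -0.001]]
```

View pics/w7.png

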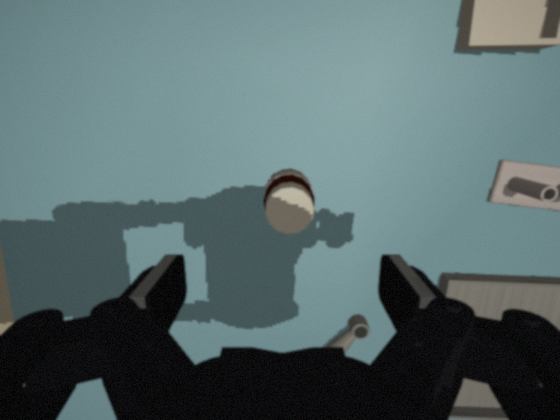

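The white cap is centred at (290,213), against a predicted (288,215). Descend and grip.

```bash
python3 -m creep '[[[0,0.01,0.12],[0,0,0],1],[[0,0.01,0.24],[0,0,0],1],[[0,0.01,0.33],[0,0,0],1],[[0,0.01,0.38],[0,0,0],1],[[0,0.01,0.4],[0,0,0],1],[[0,0.01,0.4],[0,0,0],1]]' 30 && python3 -m creep '[[[0,0,0],[0,0,0],0],[[0,0,0],[0,0,0],-0.1],[[0,0,0],[0,0,0],-0.3],[[0,0,0],[0,0,0],-1],[[0,0,0],[0,0,0],-1],[[0,0,0],[0,0,0],-1],[[0,0,0],[0,0,0],-1],[[0,0,0],[0,0,0],-1]]' 35; python3 -c "
from h import *
go(.5685,.2995,.15,94.1)"
```

```text
t: 16.03
tool_pos: [0.4224, 0.1477, 0.0325]
tool_rot: [-179.8, -0.0, 94.2]
ft_force: [0.3, -0.2, 1.1]
grip_width: 1.004
grasp_force: 0.0
t: 16.7
tool_pos: [0.4242, 0.1474, 0.0349]
tool_rot: [179.9, -0.0, 94.1]
ft_force: [-1.3, 0.2, 6.9]
grip_width: 0.435
grasp_force: 34.8
at [0.4242 0.1474 0.0349] [179.9  -0.   94.1]
move (0.5685, 0.2995, 0.15, 94.1) [[0.565, 0.62, -0.459], [0.004, -0.0, 0.001]]
```

```bash
python3 -m creep '[[[0,0,-0.1],[0,0,0],-1],[[0,0,-0.25],[0,0,0],-1],[[0,0,-0.4],[0,0,0],-1],[[0.1,0.1,-0.44],[0,0,0],-1],[[0.2,0.21,-0.44],[0,0,0],-1],[[0.3,0.32,-0.44],[0,0,0],-1],[[0.4,0.42,-0.44],[0,0,0],-1],[[0.5,0.52,-0.44],[0,0,0],-1]]' && python3 -m creep '[[[0.06,0.09,0],[0,0,0],-1],[[0.06,0.1,0],[0,0,0],-1],[[0.06,0.1,0],[0,0,0],-1]]' && python3 -c "
from h import *
go(.5685,.2995,.038,94.1)"
```

```text
t: 17.57
tool_pos: [0.5447, 0.2826, 0.1436]
tool_rot: [180.0, 0.0, 94.1]
ft_force: [0.6, -0.2, -0.9]
grip_width: 0.434
grasp_force: 35.6
t: 17.82
tool_pos: [0.5682, 0.2985, 0.1431]
tool_rot: [-180.0, 0.0, 94.2]
ft_force: [-0.3, 0.3, -1.3]
grip_width: 0.434
grasp_force: 35.8
at [0.5674 0.2978 0.1432] [-179.9    0.    94.1]
move (0.5685, 0.2995, 0.038, 94.1) [[0.007, 0.005, 0.421], [-0.002, 0.001, 0.001]]
```

```bash
python3 -m creep '[[[0.005,0.005,0.1],[0,0,0],-1],[[0.005,0.005,0.2],[0,0,0],-1],[[0.005,0.005,0.29],[0,0,0],-1],[[0.005,0.005,0.36],[0,0,0],-1],[[0.005,0.005,0.4],[0,0,0],-1],[[0.005,0.005,0.412],[0,0,0],-1],[[0.005,0.005,0.418],[0,0,0],-1],[[0.005,0.005,0.42],[0,0,0],-1]]'; python3 -m creep '[[[0,0,0.003],[0,0,0],-1],[[0,0,0.006],[0,0,0],-1],[[0,0,0.006],[0,0,0],-1]]'
```

```text
t: 18.68
tool_pos: [0.5698, 0.2995, 0.04]
tool_rot: [179.9, -0.0, 94.1]
ft_force: [0.3, 0.5, -1.0]
grip_width: 0.436
grasp_force: 35.9
t: 18.93
tool_pos: [0.57, 0.2997, 0.0389]
tool_rot: [179.9, -0.0, 94.1]
ft_force: [-0.7, -1.6, 3.9]
grip_width: 0.437
grasp_force: 36.1
```

```bash
python3 -m creep '[[[0,0,0.003],[0,0,0],-1],[[0,0,0.003],[0,0,0],-1]]' && python3 -m creep '[[[0,0,-0.003],[0,0,0],-1],[[0,0,-0.003],[0,0,0],0],[[0,0,-0.003],[0,0,0],0.3],[[0,0,-0.003],[0,0,0],0.6],[[0,0,-0.003],[0,0,0],0.6]]' && python3 -m creep '[[[0,0,-0.05],[0,0,0],0.6],[[0,0,-0.15],[0,0,0],0.6],[[0,0,-0.3],[0,0,0],0.6],[[0,0,-0.4],[0,0,0],0.6],[[0,0,-0.4],[0,0,0],0.6]]'; python3 -c "
from h import *
go(.4665,-.0118,.12,55.7)"
```

```text
t: 19.1
tool_pos: [0.5701, 0.2997, 0.0389]
tool_rot: [179.9, -0.0, 94.1]
ft_force: [-3.8, -2.0, 9.8]
grip_width: 0.438
grasp_force: 36.8
t: 19.52
tool_pos: [0.5687, 0.2993, 0.0369]
tool_rot: [-180.0, 0.0, 94.1]
ft_force: [0.1, 1.0, -0.2]
grip_width: 0.798
grasp_force: 0.0
t: 19.93
tool_pos: [0.5732, 0.3008, 0.1458]
tool_rot: [179.3, -0.2, 94.1]
ft_force: [0.4, 0.6, 1.1]
grip_width: 0.801
grasp_force: 0.0
at [0.571  0.3001 0.1415] [ 1.796e+02 -1.000e-01  9.410e+01]
move (0.4665, -0.0118, 0.12, 55.7) [[-1.214, -0.507, 0.081], [0.011, -0.007, 1.341]]
```

```bash
python3 -m creep '[[[-0.14,-0.06,0],[0,0,0.1],0.6],[[-0.28,-0.12,0],[0,0,0.3],0.6],[[-0.42,-0.18,0],[0,0,0.5],0.6],[[-0.56,-0.23,0],[0,0,0.67],0.6],[[-0.7,-0.29,0],[0,0,0.67],0.6],[[-0.84,-0.35,0],[0,0,0.67],0.6],[[-0.98,-0.41,0],[0,0,0.67],0.6],[[-0.98,-0.41,0],[0,0,0.67],0.6]]'; python3 -c "
from h import *
go(.4665,-.0118,.12,55.7)"
```

```text
t: 20.8
tool_pos: [0.4814, 0.043, 0.1354]
tool_rot: [-179.8, 0.2, 74.6]
ft_force: [-0.5, -0.2, 0.1]
grip_width: 0.804
grasp_force: 0.0
at [0.4826 0.0457 0.1359] [-1.798e+02  1.000e-01  7.470e+01]
move (0.4665, -0.0118, 0.12, 55.7) [[-0.239, -0.001, 0.064], [-0.006, 0.003, 0.664]]
```

```bash
python3 -m creep '[[[-0.12,0,0.03],[0,0,0.2],0.6],[[-0.24,0,0.06],[0,0,0.45],0.6],[[-0.24,0,0.06],[0,0,0.66],0.6],[[-0.24,0,0.06],[0,0,0.66],0.6],[[-0.24,0,0.06],[0,0,0.66],0.6]]'; cat >> h.py <<'E'
def hp(f,ctr):
    im,c=shot('wrist',f); im=im[:,:,::-1]
    lab=cv2.cvtColor(cv2.GaussianBlur(im,(3,3),0),cv2.COLOR_BGR2LAB).astype(float)
    m=(lab[...,1]>124).astype(np.uint8)  # not the greenish-blue mat
    m=cv2.morphologyEx(m,cv2.MORPH_CLOSE,np.ones((5,5)))
    u0=px(c,[*ctr,.008]);n,l,st,ce=cv2.connectedComponentsWithStats(m)
    i=min((i for i in range(1,n) if 400<st[i,4]<30000),key=lambda i:np.hypot(*(ce[i]-u0)))
    k,_=cv2.findContours((l==i).astype(np.uint8),cv2.RETR_EXTERNAL,cv2.CHAIN_APPROX_NONE)
    w=np.float32([[ray(c,*p[0],.010)[:2] for p in k[0]]])
    (x,y),wh,a=cv2.minAreaRect(w[0]*1000);b=cv2.boxPoints(((x,y),wh,a));e=max(b[1]-b[0],b[2]-b[1],key=np.linalg.norm)
    print('pred px',u0,'blob',st[i],ce[i].round(1),'ctr',x/1000,y/1000,'size',wh,'ang',np.degrees(np.arctan2(e[1],e[0])))
E
python3 -c "
from h import *
hp('w8',(.4665,-.0118)); go(.4665,-.0118,.011,55.7)"
```

```text
t: 21.42
tool_pos: [0.469, -0.0093, 0.1221]
tool_rot: [-180.0, -0.0, 56.3]
ft_force: [0.2, 0.7, 0.2]
grip_width: 0.8
grasp_force: 0.0
pred px [279.98384018 207.49034619] blob [ 272  133   22  141 2527] [282.2 204.8] ctr 0.4684678344726563 -0.012110580444335937 size (115.60816192626953, 16.31641387939453) ang 55.806385
at [ 0.4691 -0.0093  0.1224] [180.   -0.   56.3]
move (0.4665, -0.0118, 0.011, 55.7) [[-0.014, -0.003, 0.445], [0.0, -0.0, 0.019]]
```

View pics/w8.png

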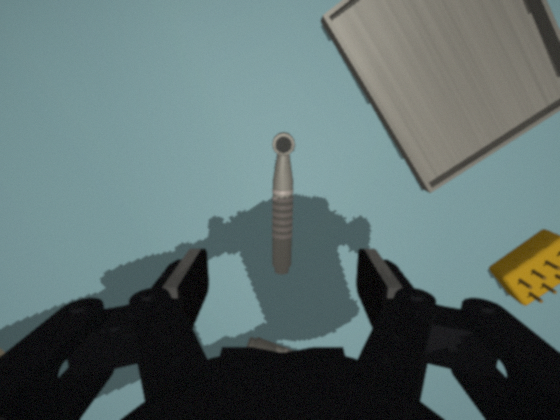

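The angled handpiece lies at (282,205), parallel to the fingers. It measures 115.6×16.3 mm, with its centre at (0.4685,-0.0121). Grip it.

```bash
python3 -m creep '[[[-0.01,0.004,0.12],[0,0,0.02],0.3],[[-0.01,0.004,0.24],[0,0,0.02],0.1],[[-0.01,0.004,0.34],[0,0,0.02],0],[[-0.01,0.004,0.41],[0,0,0.02],0],[[-0.01,0.004,0.44],[0,0,0.02],0],[[-0.01,0.004,0.445],[0,0,0.02],0],[[-0.01,0.004,0.445],[0,0,0.02],0]]' 35 && python3 -m creep '[[[0,0,0],[0,0,0],-0.3],[[0,0,0],[0,0,0],-0.5],[[0,0,0],[0,0,0],-0.6],[[0,0,0],[0,0,0],-1],[[0,0,0],[0,0,0],-1],[[0,0,0],[0,0,0],-1],[[0,0,0],[0,0,0],-1]]' 35; python3 - <<'E'
from h import *
c=json.load(open('top.json'))
a=np.radians(1.5);R=np.array([[np.cos(a),-np.sin(a)],[np.sin(a),np.cos(a)]])
for s in(.028,-.028):print('slot',np.array([.6269,.0123])+R@[s,0])
go(.6549,.013,.08,91.5)
E
```

```text
t: 22.25
tool_pos: [0.4686, -0.0128, 0.0114]
tool_rot: [180.0, -0.0, 55.5]
ft_force: [0.4, -0.7, -0.4]
grip_width: 0.502
grasp_force: 0.0
t: 22.83
tool_pos: [0.4693, -0.0132, 0.0123]
tool_rot: [179.9, -0.0, 55.5]
ft_force: [-0.8, 0.2, 6.6]
grip_width: 0.178
grasp_force: 35.2
slot [0.65489041 0.01303295]
slot [0.59890959 0.01156705]
at [ 0.4693 -0.0132  0.0123] [179.9  -0.   55.5]
move (0.6549, 0.013, 0.08, 91.5) [[0.508, 0.553, -0.269], [0.004, -0.0, -1.258]]
```

```bash
python3 -m creep '[[[0,0,-0.08],[0,0,0],-1],[[0,0,-0.2],[0,0,0],-1],[[0.05,0.05,-0.3],[0,0,-0.1],-1],[[0.15,0.17,-0.3],[0,0,-0.3],-1],[[0.26,0.28,-0.3],[0,0,-0.5],-1],[[0.37,0.4,-0.3],[0,0,-0.63],-1],[[0.46,0.5,-0.3],[0,0,-0.63],-1],[[0.51,0.55,-0.3],[0,0,-0.63],-1]]' && python3 -m creep '[[[0,0,0],[0,0,-0.2],-1],[[0,0,0],[0,0,-0.45],-1],[[0,0,0],[0,0,-0.63],-1],[[0,0,0],[0,0,-0.63],-1],[[0,0,0],[0,0,-0.63],-1]]'; python3 - <<'E'
from h import *
im,c=shot('wrist','w9');im=im[:,:,::-1].copy()
a=np.radians(1.5);R=np.array([[np.cos(a),-np.sin(a)],[np.sin(a),np.cos(a)]])
q=[px(c,[*(np.array([.6269,.0123])+R@np.array(p)),.015]) for p in [(-.063,-.075),(.063,-.075),(.063,.075),(-.063,.075)]]
cv2.polylines(im,[np.int32(q)],True,(0,0,255),1);cv2.imwrite('pics/w9.png',im)
go(.6549,.013,.016,91.5)
E
```

```text
t: 23.7
tool_pos: [0.6571, 0.0144, 0.0864]
tool_rot: [179.8, -0.0, 73.5]
ft_force: [-0.2, -0.1, 0.3]
grip_width: 0.175
grasp_force: 34.5
t: 24.12
tool_pos: [0.6535, 0.0141, 0.0859]
tool_rot: [-180.0, -0.0, 91.4]
ft_force: [-0.5, 0.4, 0.5]
grip_width: 0.179
grasp_force: 34.5
at [0.6536 0.0141 0.086 ] [-180.    -0.    91.4]
move (0.6549, 0.013, 0.016, 91.5) [[-0.004, 0.005, 0.28], [-0.0, -0.0, -0.002]]
```

View pics/w9.png

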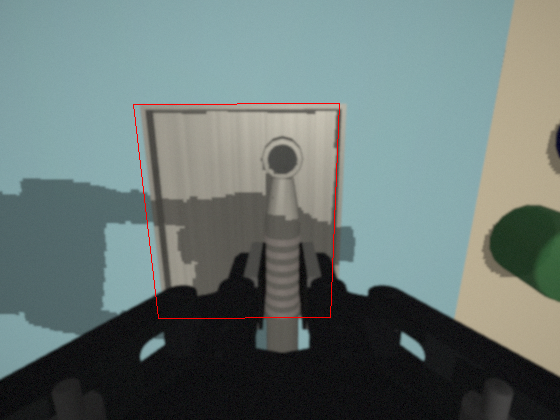

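The tray matches the red outline to ~2 mm and the handpiece is over its right half. Shift 5 mm left to leave room for the fingers to open, and lower.

```bash
python3 -m creep '[[[0,-0.022,0.06],[0,0,0],-1],[[0,-0.022,0.13],[0,0,0],-1],[[0,-0.022,0.2],[0,0,0],-1],[[0,-0.022,0.25],[0,0,0],-1],[[0,-0.022,0.272],[0,0,0],-1],[[0,-0.022,0.28],[0,0,0],-1],[[0,-0.022,0.28],[0,0,0],-1]]'; python3 -m creep '[[[0,0,0.003],[0,0,0],-1],[[0,0,0.006],[0,0,0],-1],[[0,0,0.006],[0,0,0],-1]]'
```

```text
t: 24.95
tool_pos: [0.6486, 0.0139, 0.0162]
tool_rot: [180.0, 0.0, 91.5]
ft_force: [0.1, 0.5, -0.3]
grip_width: 0.175
grasp_force: 34.5
t: 25.2
tool_pos: [0.6489, 0.0139, 0.0154]
tool_rot: [179.9, 0.0, 91.5]
ft_force: [-0.2, 0.4, 0.4]
grip_width: 0.178
grasp_force: 34.6
```

```bash
python3 -m creep '[[[0,0,0.003],[0,0,0],-1],[[0,0,0.005],[0,0,0],-1],[[0,0,0.005],[0,0,0],-1]]'
```

```text
t: 25.45
tool_pos: [0.649, 0.0138, 0.0153]
tool_rot: [179.9, 0.0, 91.6]
ft_force: [-3.9, 0.8, 8.8]
grip_width: 0.175
grasp_force: 35.6
```

```bash
python3 -m creep '[[[0,0,-0.003],[0,0,0],-1],[[0,0,-0.003],[0,0,0],-0.5],[[0,0,-0.003],[0,0,0],-0.3],[[0,0,-0.003],[0,0,0],-0.3]]' && python3 -m creep '[[[0,0,-0.05],[0,0,0],-0.3],[[0,0,-0.15],[0,0,0],-0.3],[[0,0,-0.3],[0,0,0],0],[[0,0,-0.42],[0,0,0],0.3],[[0,0,-0.42],[0,0,0],0.5],[[0,0,-0.42],[0,0,0],0.5]]'; python3 -c "
from h import *
go(.3996,-.1496,.12,121.7)"
```

```text
t: 25.78
tool_pos: [0.6481, 0.014, 0.0139]
tool_rot: [-180.0, -0.0, 91.5]
ft_force: [-0.5, 0.0, -0.9]
grip_width: 0.353
grasp_force: 0.0
t: 26.28
tool_pos: [0.6504, 0.0136, 0.1229]
tool_rot: [179.6, 0.1, 91.6]
ft_force: [-0.6, -1.0, -1.0]
grip_width: 0.749
grasp_force: 0.0
at [0.6485 0.0139 0.1199] [179.9   0.   91.5]
move (0.3996, -0.1496, 0.12, 121.7) [[-0.627, -1.013, -0.001], [0.002, 0.001, -1.052]]
```

```bash
python3 -m creep '[[[-0.08,-0.13,0],[0,0,-0.15],0.5],[[-0.16,-0.26,0],[0,0,-0.3],0.5],[[-0.24,-0.39,0],[0,0,-0.5],0.5],[[-0.32,-0.52,0],[0,0,-0.7],0.5],[[-0.4,-0.65,0],[0,0,-0.9],0.5],[[-0.48,-0.78,0],[0,0,-1],0.5],[[-0.56,-0.91,0],[0,0,-1],0.5],[[-0.627,-1,0],[0,0,-1],0.5]]' && python3 -m creep '[[[0,0,0],[0,0,-0.05],0.5],[[0,0,0],[0,0,-0.05],0.5],[[0,0,0],[0,0,-0.05],0.5]]';python3 -c "
from h import *
hp('w10',(.3996,-.1496)); go(.3996,-.1496,.011,121.7)"
```

```text
t: 27.15
tool_pos: [0.3993, -0.1493, 0.1175]
tool_rot: [-179.9, -0.2, 120.2]
ft_force: [0.9, -0.2, 0.2]
grip_width: 0.75
grasp_force: 0.0
t: 27.4
tool_pos: [0.4026, -0.1491, 0.1186]
tool_rot: [180.0, -0.1, 121.6]
ft_force: [0.3, 0.2, -0.0]
grip_width: 0.751
grasp_force: 0.0
pred px [277.58032757 201.81181412] blob [ 269  130   21  141 2464] [279.3 194.1] ctr 0.40125509643554685 -0.15015972900390626 size (15.713088035583496, 113.27394104003906) ang -58.08291
at [ 0.4031 -0.1489  0.1188] [-180.    -0.   121.7]
move (0.3996, -0.1496, 0.011, 121.7) [[0.004, -0.013, 0.431], [-0.0, -0.001, -0.001]]
```

View pics/w10.png

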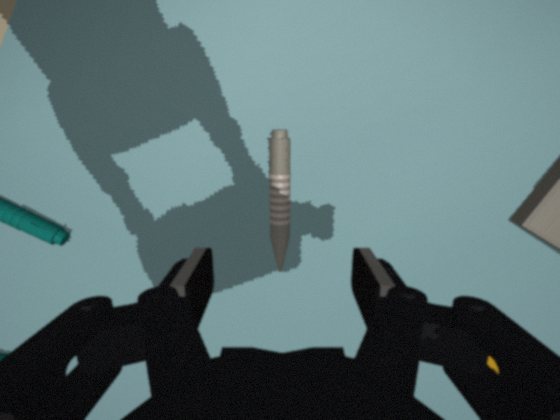

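The steel pointed handpiece is at (279,194), parallel to the fingers, with its centre at (0.4013,-0.1502). Grip it.

```bash
python3 -m creep '[[[0,-0.009,0.12],[0,0,0],0.3],[[0,-0.009,0.24],[0,0,0],0.1],[[0,-0.009,0.34],[0,0,0],0],[[0,-0.009,0.4],[0,0,0],0],[[0,-0.009,0.425],[0,0,0],0],[[0,-0.009,0.43],[0,0,0],0],[[0,-0.009,0.43],[0,0,0],0]]' 35 && python3 -m creep '[[[0,0,0],[0,0,0],-0.3],[[0,0,0],[0,0,0],-0.5],[[0,0,0],[0,0,0],-0.6],[[0,0,0],[0,0,0],-1],[[0,0,0],[0,0,0],-1],[[0,0,0],[0,0,0],-1],[[0,0,0],[0,0,0],-1]]' 35; python3 -c "
from h import *
go(.599,.0116,.09,91.5)"
```

```text
t: 28.23
tool_pos: [0.4011, -0.1507, 0.0119]
tool_rot: [180.0, 0.0, 121.7]
ft_force: [-0.1, -0.2, 0.4]
grip_width: 0.497
grasp_force: 0.0
t: 28.82
tool_pos: [0.4016, -0.1513, 0.0127]
tool_rot: [180.0, 0.1, 121.6]
ft_force: [-1.1, 1.1, 6.4]
grip_width: 0.174
grasp_force: 35.0
at [ 0.4016 -0.1513  0.0127] [1.799e+02 1.000e-01 1.216e+02]
move (0.599, 0.0116, 0.09, 91.5) [[0.14, 1.014, -0.309], [0.003, 0.003, 1.052]]
```

```bash
python3 -m creep '[[[0,0,-0.08],[0,0,0],-1],[[0,0,-0.2],[0,0,0],-1],[[0.01,0.08,-0.3],[0,0,0.1],-1],[[0.03,0.22,-0.31],[0,0,0.3],-1],[[0.05,0.37,-0.31],[0,0,0.5],-1],[[0.07,0.52,-0.31],[0,0,0.7],-1],[[0.09,0.67,-0.31],[0,0,0.9],-1],[[0.11,0.82,-0.31],[0,0,1],-1]]' && python3 -m creep '[[[0,0,0],[0,0,0.05],-1],[[0,0,0],[0,0,0.05],-1]]'; python3 -c "
from h import *
go(.602,.0116,.09,91.5)"
```

```text
t: 29.68
tool_pos: [0.5619, -0.0183, 0.0892]
tool_rot: [180.0, 0.0, 92.7]
ft_force: [0.3, -2.3, -1.2]
grip_width: 0.175
grasp_force: 34.4
t: 29.85
tool_pos: [0.5616, -0.0184, 0.0888]
tool_rot: [-180.0, 0.0, 91.7]
ft_force: [-0.2, -0.3, -0.5]
grip_width: 0.179
grasp_force: 34.5
at [ 0.5606 -0.0194  0.0888] [-180.     0.    91.6]
move (0.602, 0.0116, 0.09, 91.5) [[0.119, 0.169, -0.005], [-0.002, 0.0, 0.004]]
```

Move over the slot, lower to just above the floor, then touch.

```bash
python3 -m creep '[[[0.06,0.085,0],[0,0,0],-1],[[0.12,0.169,0],[0,0,0],-1],[[0.12,0.169,0],[0,0,0],-1],[[0.12,0.169,0.08],[0,0,0],-1],[[0.12,0.169,0.16],[0,0,0],-1],[[0.12,0.169,0.23],[0,0,0],-1],[[0.12,0.169,0.27],[0,0,0],-1],[[0.12,0.169,0.28],[0,0,0],-1]]'; python3 -m creep '[[[0,0,0.005],[0,0,0],-1],[[0,0,0.01],[0,0,0],-1],[[0,0,0.01],[0,0,0],-1]]'
```

```text
t: 30.72
tool_pos: [0.5998, 0.0109, 0.0169]
tool_rot: [-179.7, -0.0, 91.5]
ft_force: [-0.2, -0.2, -0.9]
grip_width: 0.172
grasp_force: 34.6
t: 30.97
tool_pos: [0.603, 0.0111, 0.0177]
tool_rot: [179.9, 0.0, 91.5]
ft_force: [-0.5, 0.9, -0.0]
grip_width: 0.174
grasp_force: 34.6
```

```bash
python3 -m creep '[[[0,0,0.003],[0,0,0],-1],[[0,0,0.005],[0,0,0],-1],[[0,0,0.005],[0,0,0],-1]]'
```

```text
t: 31.22
tool_pos: [0.6025, 0.0114, 0.0158]
tool_rot: [180.0, 0.0, 91.6]
ft_force: [-0.3, -0.4, -0.4]
grip_width: 0.169
grasp_force: 34.7
```

```bash
python3 -m creep '[[[0,0,0.003],[0,0,0],-1],[[0,0,0.006],[0,0,0],-1],[[0,0,0.006],[0,0,0],-1]]'
```

```text
t: 31.47
tool_pos: [0.6026, 0.0114, 0.0157]
tool_rot: [-180.0, 0.0, 91.6]
ft_force: [-5.9, 0.2, 11.9]
grip_width: 0.173
grasp_force: 36.1
```

Contact. Release, lift and clear away, then take a final look.

```bash
python3 -m creep '[[[0,0,-0.004],[0,0,0],-1],[[0,0,-0.004],[0,0,0],-0.55],[[0,0,-0.004],[0,0,0],-0.4],[[0,0,-0.004],[0,0,0],-0.4]]' && python3 -m creep '[[[0,0,-0.05],[0,0,0],-0.4],[[0,0,-0.15],[0,0,0],-0.4],[[0,0,-0.3],[0,0,0],-0.4],[[-0.1,-0.1,-0.5],[0,0,0],-0.4],[[-0.1,-0.25,-0.7],[0,0,0],-0.4],[[-0.1,-0.4,-0.7],[0,0,0],-0.4],[[-0.1,-0.55,-0.7],[0,0,0],-0.4],[[-0.1,-0.7,-0.7],[0,0,0],-0.4]]' && python3 -m creep '[[[-0.1,-0.2,0],[0,0,0],-0.4],[[-0.2,-0.3,0],[0,0,0],-0.4],[[-0.3,-0.3,0],[0,0,0],-0.4],[[-0.4,-0.3,0],[0,0,0],-0.4],[[-0.5,-0.3,0],[0,0,0],-0.4],[[-0.5,-0.3,0],[0,0,0],-0.4]]'; python3 - <<'E'
from h import *
a,c=shot('top','top9');b,_=shot('side','side9')
f=lambda x:cv2.convertScaleAbs(x[:,:,::-1],alpha=1.5)
A=cv2.resize(f(a[100:190,80:430]),(800,206),interpolation=cv2.INTER_CUBIC)
B=cv2.resize(f(b[90:370,290:450]),(220*1,385))
B=np.hstack([cv2.resize(f(b[95:235,290:450]),(440,385),interpolation=cv2.INTER_CUBIC),cv2.resize(f(b[240:365,290:407]),(360,385),interpolation=cv2.INTER_CUBIC)])
cv2.imwrite('pics/fin.png',np.vstack([A,B]));print(np.vstack([A,B]).shape)
E
```

```text
t: 31.8
tool_pos: [0.6022, 0.0114, 0.0147]
tool_rot: [-180.0, -0.0, 91.5]
ft_force: [0.4, 0.5, 0.9]
grip_width: 0.301
grasp_force: 0.0
t: 32.47
tool_pos: [0.4434, -0.0184, 0.1918]
tool_rot: [179.7, 0.1, 91.6]
ft_force: [-0.6, -0.4, 0.3]
grip_width: 0.299
grasp_force: 0.0
t: 32.97
tool_pos: [0.3718, -0.1484, 0.1901]
tool_rot: [179.9, 0.2, 91.3]
ft_force: [0.3, -0.1, 0.2]
grip_width: 0.302
grasp_force: 0.0
(591, 800, 3)
```

View pics/fin.png

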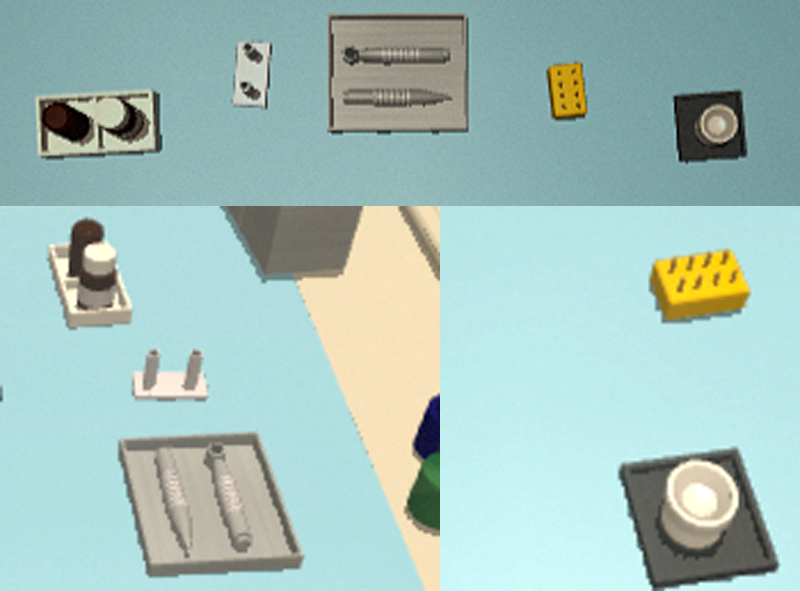

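The final view shows both bottles upright in separate pockets, both handpieces flat and apart in the tray, and the cup in the dark tray. The cup's apparent offset matches parallax. The bystanders haven't been disturbed, so I'm handing in.

```bash
python3 -c "
from rig import *
print(job_done())"
```

```text
the job is handed in; nothing more can be done
None
```

The job is handed in after about 33 s of the 115 s allowed: in the final view both bottles stand in the caddy (one per pocket), both handpieces lie flat side by side in the large tray, the cup is upright in the dark tray, and the post stand, bur block and turquoise look-alikes were left alone; the hand-in returned no verdict.

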